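Fit the guide plate on the drill jig and lock it

TASK

Get the drill jig ready: take the loose guide plate by its handle, thread its bored hole over the jig's tall guide rod and, keeping it level, lower it by hand (do not let it drop) until it sits flat and fully home with its narrow tongue between the two dowels, and let go. Then turn the jig's turnbutton over the tongue until it points straight along the plate, and leave it locked. Leave the other things on the bench where they are.

Things in the scene. Friction and masses are not known exactly. Their poses are not given: they have to be found in the camera images.
- jig: Drill jig, screwed to the bench: grey base 110 (x) x 215 (y) x 16 mm. Origin at bench level; z up. Along its y axis: guide rod at +60 mm, rest pad between two dowels at -62 mm, turnbutton's post (47 mm high) at -96 mm. A dark blank is fixed in the nest at its middle, its top 29 mm above the bench, below the seated plate.
- rod_tip (a point): Top of the vertical guide rod, 107 mm above the bench. Rod 15 mm in diameter, its last 8 mm tapering to 7 mm. Axes as the jig's.
- rod_seat (a point): Point on the rod's axis at the top of the 34 mm shoulder round its foot, 32 mm above the bench: the underside of the plate's hole comes to rest here. Axes as the jig's.
- rest_pad (a point): Centre of the top of the rest pad (34 x 22 mm), 32 mm above the bench, 122 mm from the rod's axis: the plate's tongue rests here, between two 8 mm dowels whose rounded tops stand 42 mm above the bench and whose inner faces are 40 mm apart.
- plate_grip (a point): Middle of the grip zone of the loose plate's upright handle, 46 mm above the plate's underside. Handle 14 mm thick (x), 40 mm long (y), its top 66 mm above the underside; grip it across its 14 mm. Bright aluminium plate, 0.4 kg, 14 mm thick, lying flat, handle up; y from -82 to +85 mm from here, 50 mm wide, 32 mm (tongue) below y = -42 mm. Axes: y from tongue to hole, z up.
- plate_hole (a point): Centre of the plate's through hole at the underside, 60 mm from the handle along the plate's +y. Bore 17.5 mm in diameter, 24 mm long, through the plate and a 34 mm round boss on top of it. Axes as plate_grip; when seated they lie along the jig's.
- plate_tongue (a point): Point on the underside of the plate's tongue, 62 mm from the handle along -y. Comes to lie on the rest pad.
- turnbutton_grip (a point): On the turnbutton's upright axis, 74.5 mm above the bench, in its grip fin: a block 12 mm thick, 40 mm long, 58 to 88 mm above the bench, centred on the axis. Under it a 10 mm thick, 16 mm wide arm (underside 2.5 mm over the seated plate's top) reaches 52 mm from the axis along this point's x axis; the fin's length runs along x too.
- turnbutton (a joint): Turnbutton angle (rad). At 0 the arm points along the jig's +x, square to its length and clear of the plate (starts at 0 to 0.3); it grows anticlockwise seen from above to a stop at 1.571, where the arm points along the jig's +y, over the plate's tongue. Light friction (about 0.04 N m); stays where it is left.
- bolt_c: Bystander: steel bolt with nut, 57 mm long, lying on the bench.
- fitting_a: Bystander: brass hose tail, 52 mm long, lying on the bench.
- tape_measure: Bystander: yellow tape measure, 67 x 84 x 29 mm, lying on the bench.
- grease_tin: Bystander: small tin, 78 mm in diameter and 78 mm high, standing on the bench.

How it is judged:
By the outcome, as a careful person would: the job done as asked, in the order asked, and still so for the second after the job is handed in, with the robot touching nothing.
It also fails if it takes over 56 s, if anything falls off the work surface, if the arm or the gripper's body presses on something with over 40 N, if the wrist force passes 120 N, or if a joint passes its speed limit or range.

ROBOT

A 6-joint arm with a two-finger parallel gripper is mounted at the origin on a cart in front of the work surface, level with it; the furniture and walls round the work are solid. World frame = base frame: x ahead of the robot, y to its left, z up, the work surface at z = 0. Lengths are in m, angles in rad, forces in N, time in s.
With the tool pointing down it reaches from about 0.25 to 0.775 m from the base axis. Payload 4 kg.
Tool frame: the origin (TCP) lies at the very end of the fingers, on their centre line; the grasp point (between the pads) lies 19 mm behind it; z points along the fingers, y is the line along which they close (so a half turn about z gives the same grasp; the last joint's range is limited). The gripper opens to 94 mm and grips with 3 to 60 N. Pads are 16 mm wide; open, the fingers measure 119 mm over their backs; the gripper's body (75 mm by 177 mm) begins 78 mm behind the grasp point.
Start: joints at [1.124, 0.087, 1.371, -0, 1.684, -0.103], TCP at [0.185, 0.518, 0.167] pointing down, gripper open.
Joint ranges: [-3.1, 3.1], [-0.76, 2.03], [0.27, 2.55], [-1.08, 4.22], [0.17, 2.65], [-2.57, 2.57]. Speed limits (rad/s): [2.79, 2.79, 3.14, 3.14, 3.14, 3.14].

INTERFACE

Orientations are given as [roll, pitch, yaw] about the fixed x, y, z axes, in that order (R = Rz(yaw) Ry(pitch) Rx(roll)).
In Python, from bench import robot gives the robot as it stands. The module is installed in compiled form; this text tells all that it offers.
- The arm moves only by the tool move_arm, never from a script. Its argument "deltas" is one flat list of numbers, 7 for each row, row after row: the turn, a rotation vector about the tool's x, y, z in rad, then the shift along the tool's x, y, z in cm, then the closure, from -1 (fully open) to 1 (shut). A call has 1 to 8 rows; each row is the pose to reach, as a shift and turn from the pose commanded when the call began, along the tool's axes at that moment; what a row does not reach only later rows make up. A row lasts 1/10 s, in which the tool goes at most 50 mm and 8.59 degrees, less where a joint would pass 70% of its speed; a pose out of reach is approached as far as the arm can. A call with a gripper value outside its range is refused whole. The fingers move at their own pace and stop on an object; the grip force is fixed at half the most. Time passes only in rows, so rows that repeat a pose let the fingers close. It gives the time, the measured TCP pose, the force, the opening and the grip force at its end, in the units of the state.
- robot.get_obs(): the state, without advancing time (a new reading comes with each control period).
- robot.snapshot(name): name is "scene" or "side" or "wrist"; returns a dict with "image" (420x560x3 uint8, red, green, blue), "depth" (420x560 float32, m along the optical axis (not along the pixel's ray), 0 where there is no reading), "fov_y" (degrees; the focal length in pixels is half the picture's height over the tangent of half this angle, whatever the lens; pixels are square), "cx", "cy" (the principal point, pixels), "origin" and "orientation" of the camera in the world; the wrist camera has in their place "T_tool_cam" (4x4, takes a point from camera to tool coordinates, whose origin is the TCP and whose axes are the flange's). Camera axes: x right, y up, looking along -z (the intrinsics and any distortion apply to the point x, -y, -z); pixel columns grow to the right and rows downward; lengths in m; the calibration is good to about 2 mm. A picture is of the moment at which its call begins: read the wrist's pose just before it.
- robot.close_job(): hands the job in; it is judged then, once.
The state is a dict: "time": time; "joint_positions": joint angles; "qvel": joint speeds; "joint_torque": joint torques, N m; "tool_pos": TCP position; "ee_rot": TCP orientation; "wrist_force": force on the tool from outside, world axes, zero at the start; "wrist_torque": the same for the moment, N m; "width": finger opening in m; "finger_force": force on a finger pad.
Only numpy, scipy, OpenCV 4.12 (cv2) and the standard library are available. Lean on these libraries where they do the work, as an engineer would, in place of code of your own. Each camera call takes 0.05 s, during which the arm holds its last target. There are 200 camera calls.

## Working session

There is one attempt and no reset: what is moved stays moved. The work goes in short steps, Python scripts to look and compute and a tool call to move; the robot and the scene stay as the last step left them, time stands still between calls to the robot, and variables do not carry over. Pictures are saved under pics/ and viewed, at most 10 in all, crops included, and the job is handed in when it is done.

Besides the shell and the picture viewer there is one more tool, called after "Request:" by a JSON object that holds its "method" and its "body", one argument or row to a line. move_arm: Moves the arm, as the interface text tells. Its arguments: {"type":"object","properties":{"deltas":{"type":"array","items":{"type":"number"}}},"required":["deltas"]}

```bash
mkdir -p pics; cat > h.py <<'E'
import numpy as np, cv2, pickle
from scipy.spatial.transform import Rotation as R
from bench import robot
def snap(n,fn):
    o=robot.get_obs(); s=robot.snapshot(n); s['obs']={k:o[k] for k in('tool_pos','ee_rot','time')}
    cv2.imwrite('pics/'+fn+'.png',s['image'][:,:,::-1]); pickle.dump(s,open(fn+'.pkl','wb')); return s
def cam(s):
    T=np.eye(4)
    if 'T_tool_cam' in s:
        T[:3,:3]=R.from_euler('xyz',s['obs']['ee_rot']).as_matrix();T[:3,3]=s['obs']['tool_pos']
        return T@s['T_tool_cam']
    o=np.array(s['orientation'])
    T[:3,:3]=o if o.shape==(3,3) else R.from_euler('xyz',o).as_matrix()
    T[:3,3]=s['origin'];return T
def px(s,u,v,z=None):
    f=210/np.tan(np.radians(s['fov_y'])/2)
    d=np.array([(u-s['cx'])/f,-(v-s['cy'])/f,-1.]);T=cam(s)
    if z is None: t=s['depth'][int(round(v)),int(round(u))]
    else: t=(z-T[2,3])/(T[:3,:3]@d)[2]
    return T[:3,:3]@(d*t)+T[:3,3]
E
python3 - <<'E'
from h import *
for n in('scene','side'):
    s=snap(n,n+'0'); print({k:v for k,v in s.items() if k not in('image','depth')})
a=[cv2.imread(f'pics/{n}0.png') for n in('scene','side')]
print(robot.get_obs())
E
```

```text
{'fov_y': 47.673624250819756, 'cx': 281.42441787492135, 'cy': 207.00911640906662, 'origin': array([-0.05862314, -0.63087362,  0.63646164]), 'orientation': array([ 0.97411184, -0.00972847, -0.88546754]), 'obs': {'tool_pos': array([0.18512541, 0.51723868, 0.1655336 ]), 'ee_rot': array([-3.13943576e+00, -1.99758308e-04,  2.79780492e+00]), 'time': 0.0}}
{'fov_y': 51.35556295226983, 'cx': 279.85119839852706, 'cy': 206.8772636897411, 'origin': array([ 0.70348883, -0.95682577,  0.57480101]), 'orientation': array([1.05223345, 0.00842219, 0.18091941]), 'obs': {'tool_pos': array([0.18512943, 0.51726181, 0.16554405]), 'ee_rot': array([-3.13950169e+00, -2.16065892e-04,  2.79778062e+00]), 'time': 0.05}}
{'time': 0.1, 'joint_positions': array([ 1.12387657e+00,  8.78854107e-02,  1.37205691e+00, -4.95583721e-06,
        1.68364962e+00, -1.03096718e-01]), 'qvel': array([-4.94840840e-04, -1.68298484e-03, -5.91228454e-03, -8.04195456e-05,
        1.20847776e-03, -1.03496807e-03]), 'joint_torque': array([ 2.35462569e-03, -3.41252947e+01, -3.03301013e+01,  7.19482312e-02,
        3.03302554e-02, -8.55789722e-05]), 'tool_pos': array([0.18515414, 0.51728853, 0.16564242]), 'ee_rot': array([-3.13960348e+00, -2.00855280e-04,  2.79776886e+00]), 'wrist_force': array([-0.56243748, -0.55820842, -0.30174662]), 'wrist_torque': array([-0.03336766,  0.0044906 ,  0.01413547]), 'finger_force': 0.0, 'width': 0.09428713192182644}
```

View pics/scene0.png

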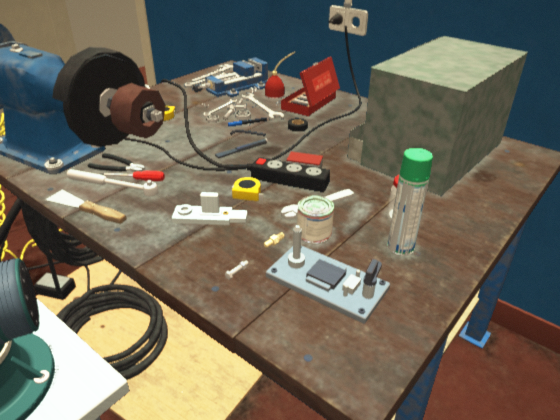

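View pics/side0.png

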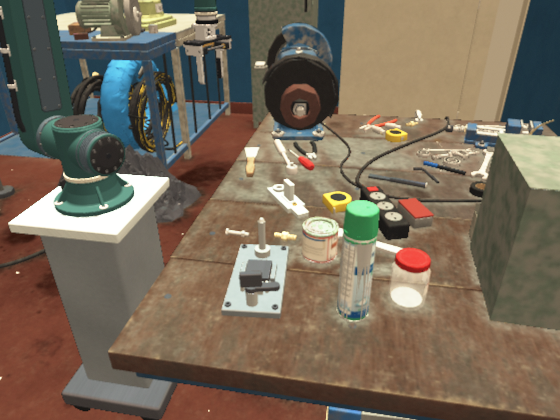

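The scene view shows the plate at about (210,212), with its boss at (184,210) and tongue at (240,214). The jig is at (327,280), its rod tip at (297,228) and turnbutton fin at (372,270). The tin is at (316,218), the tape at (246,188), the hose tail at (275,238) and the bolt at (237,268). I'll enlarge these next.

```bash
python3 - <<'E'
from h import *
s=pickle.load(open('scene0.pkl','rb'));t=pickle.load(open('side0.pkl','rb'))
for n,u,v in [('boss',184,208),('tongue end',243,215),('handle',209,195),('rod',297,228),('fin',372,268),('tin',316,200),('tape',246,185),('can',417,165)]:
    print(n,px(s,u,v).round(3), px(s,u,v,0.02).round(3))
for n,u,v in [('rodtip',262,219),('fin',256,268),('handle',290,182),('can',362,210)]: print(n,px(t,u,v).round(3))
a=s['image'][185:320,165:400,::-1]; b=t['image'][170:320,215:330,::-1]
a=cv2.resize(a,None,fx=3.4,fy=3.4,interpolation=cv2.INTER_CUBIC)
cv2.imwrite('pics/c1.png',a);cv2.imwrite('pics/c2.png',cv2.resize(b,None,fx=4,fy=4,interpolation=cv2.INTER_CUBIC))
E
```

```text
boss [0.503 0.11  0.018] [0.501 0.107 0.02 ]
tongue end [ 0.576 -0.006  0.011] [ 0.567 -0.015  0.02 ]
handle [0.533 0.054 0.061] [0.576 0.104 0.02 ]
rod [ 0.516 -0.206  0.104] [ 0.607 -0.138  0.02 ]
fin [ 0.527 -0.362  0.086] [ 0.598 -0.33   0.02 ]
tin [ 0.663 -0.146  0.068] [ 0.723 -0.105  0.02 ]
tape [0.66  0.062 0.025] [0.666 0.067 0.02 ]
can [ 0.695 -0.342  0.212] [ 1.035 -0.212  0.02 ]
rodtip [ 0.525 -0.205  0.106]
fin [ 0.524 -0.27   0.029]
handle [0.542 0.051 0.067]
can [ 0.721 -0.34   0.224]
```

View pics/c1.png

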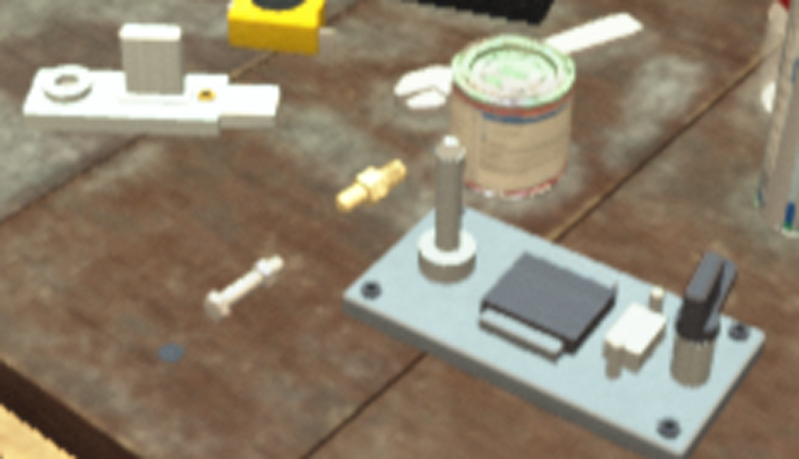

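The crop shows the boss at (67,82), the handle top at (152,30) and the rod tip at (450,140). The shoulder is at (447,245) and the fin top at (716,262). The base corners are at (345,297), (460,207), (764,335) and (683,445).

```bash
python3 - <<'E'
from h import *
s=pickle.load(open('scene0.pkl','rb'))
P=lambda u,v,z:px(s,165+u/3.4,185+v/3.4,z)
for n,u,v,z in [('boss',67,82,.024),('handle',152,30,.066),('tongR',278,86,.014),('rod',450,140,.107),('shoulder',447,245,.032),('fin',716,262,.088),('c1',345,297,.016),('c2',460,207,.016),('c3',764,335,.016),('c4',683,445,.016),('tin',513,65,.078),('bolt',245,285,.01),('fit',372,185,.01)]: print(n,P(u,v,z).round(4))
c=[P(*q,.016) for q in((345,297),(460,207),(764,335),(683,445))]
print(np.mean(c,0)); d=(c[0]+c[1]-c[2]-c[3]); print('jig y yaw',np.arctan2(d[1],d[0]),np.linalg.norm(d)/2)
d=P(67,82,.024)-P(152,30,.066); print('plate y yaw',np.arctan2(d[1],d[0]),np.hypot(*d[:2]))
o=robot.get_obs();print(R.from_euler('xyz',o['ee_rot']).as_matrix().round(3)); w=robot.snapshot('wrist');print(w['T_tool_cam'],w['fov_y'])
E
```

```text
boss [0.4952 0.0978 0.024 ]
handle [0.5329 0.0513 0.066 ]
tongR [ 0.5928 -0.003   0.014 ]
rod [ 0.5179 -0.2048  0.107 ]
shoulder [ 0.5179 -0.2053  0.032 ]
fin [ 0.5431 -0.3598  0.088 ]
c1 [ 0.4599 -0.1775  0.016 ]
c2 [ 0.5665 -0.1782  0.016 ]
c3 [ 0.5851 -0.3759  0.016 ]
c4 [ 0.4859 -0.3835  0.016 ]
tin [ 0.6367 -0.1635  0.078 ]
bolt [ 0.4356 -0.122   0.01  ]
fit [ 0.5545 -0.1182  0.01  ]
[ 0.52436272 -0.27876605  0.016     ]
jig y yaw 1.6809240198527369 0.2031026574521035
plate y yaw 2.250575582688644 0.0599103459111229
[[-0.941  0.337 -0.001]
 [ 0.337  0.941 -0.002]
 [ 0.    -0.002 -1.   ]]
[[-7.30665624e-04  9.60639866e-01  2.77795815e-01  8.31262364e-02]
 [ 9.99999390e-01  4.71815490e-04  9.98648625e-04  7.85600449e-04]
 [ 8.28273312e-04  2.77796375e-01 -9.60639624e-01 -2.17141426e-01]
 [ 0.00000000e+00  0.00000000e+00  0.00000000e+00  1.00000000e+00]] 61.671502685934726
```

Request:
{"method": "move_arm", "body": {
  "deltas": [0,0,0.14,-4,-2.7,-0.5,-1,0,0,0.27,-8,-5.3,-1,-1,0,0,0.41,-12,-8,-1.5,-1,0,0,0.547,-16,-10.6,-2,-1,0,0,0.547,-20,-13.3,-2.5,-1,0,0,0.547,-24,-15.9,-3,-1,0,0,0.547,-28,-18.6,-3.5,-1,0,0,0.547,-32,-21.2,-3.5,-1]
}}

```text
time: 0.95
tool_pos: [0.4163, 0.2087, 0.2024]
ee_rot: [3.14, 0.0, 2.251]
wrist_force: [0.8, 0.7, -0.4]
width: 0.0941
finger_force: 0.0
```

```bash
cat >> h.py <<'E'
def to(x,y,z,yaw):
    "print tool-axis deltas (cm, rad) to a downward tool pose"
    o=robot.get_obs();M=R.from_euler('xyz',o['ee_rot'])
    T=R.from_euler('xyz',[np.pi,0,yaw])
    print('t',round(o['time'],2),'pos',o['tool_pos'].round(4),'rpy',o['ee_rot'].round(4),'F',o['wrist_force'].round(1),'w',round(o['width'],4),'grip',round(float(o['finger_force']),1))
    print('rot',(M.inv()*T).as_rotvec().round(3),'shift cm',(M.inv().apply(np.array([x,y,z])-o['tool_pos'])*100).round(2))
E
python3 -c "
from h import *
to(.533,.051,.2,2.25)"
```

```text
t 0.95 pos [0.4163 0.2087 0.2024] rpy [3.1399e+00 4.0000e-04 2.2508e+00] F [ 0.8  0.7 -0.4] w 0.0941 grip 0.0
rot [0.002 0.    0.001] shift cm [-19.6   -0.84   0.25]
```

Request:
{"method": "move_arm", "body": {
  "deltas": [0,0,0,-4,-0.2,0,-1,0,0,0,-8,-0.4,0,-1,0,0,0,-12,-0.6,0,-1,0,0,0,-16,-0.8,0,-1,0,0,0,-19.6,-0.84,0,-1,0,0,0,-19.6,-0.84,0,-1]
}}

```text
time: 1.55
tool_pos: [0.5334, 0.0492, 0.2001]
ee_rot: [-3.139, -0.0, 2.246]
wrist_force: [-0.6, 1.5, 0.4]
width: 0.094
finger_force: 0.0
```

```bash
python3 -c "
from h import *
s=snap('wrist','w1');to(.533,.051,.2,2.25)
print(px(s,280,210),s['cx'],s['cy'])"
```

```text
t 1.6 pos [0.5322 0.0512 0.2005] rpy [-3.1400e+00 -1.6000e-03  2.2475e+00] F [ 0.2 -0.3 -0. ] w 0.094 grip 0.0
rot [-0.002 -0.002 -0.003] shift cm [-0.06  0.05  0.05]
[0.55184872 0.01878637 0.01357443] 282.8178774317073 208.701834925776
```

View pics/w1.png

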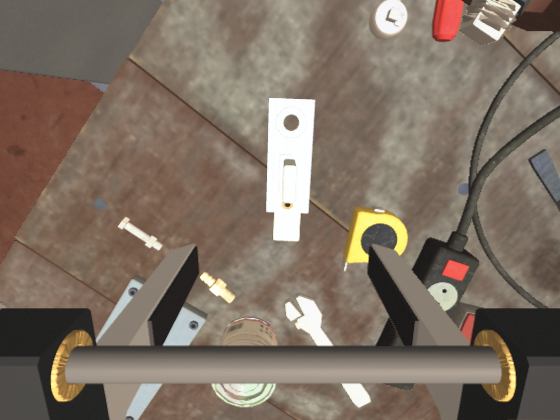

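The wrist view shows the hole at (291,122). The handle top spans (282–296, 160–207), and the plate's end corners are at (269,99) and (315,99). The tongue's end corners are at (274,240) and (299,241).

```bash
python3 - <<'E'
from h import *
s=pickle.load(open('w1.pkl','rb'))
h=px(s,291,122,.024);e1=px(s,269,98.5,.014);e2=px(s,314.5,98.5,.014);t1=px(s,274,240.5,.014);t2=px(s,299.5,241,.014)
E=(e1+e2)/2;T=(t1+t2)/2
print('hole',h,'end',E,'tong',T,np.linalg.norm(E-T),np.linalg.norm(e1-e2),np.linalg.norm(t1-t2))
d=E-T;y=np.arctan2(d[1],d[0]);u=d/np.linalg.norm(d);print('yaw',y,'grip est',E-u*.085,h-u*.060,T+u*.082)
d=h-T;print('yaw2',np.arctan2(d[1],d[0]))
for q in[(289,165),(289,185)]:print('top',px(s,*q))
m=(s['depth']>0);
g=np.array([[*px(s,u,v)] for u in range(270,312) for v in range(140,215)]);k=g[g[:,2]>.058];print('handle top',k.mean(0),k.min(0),k.max(0),len(k))
to(.533,.05,.027,y)
E
```

```text
hole [0.49734986 0.1067017  0.024     ] end [0.48266903 0.12644042 0.014     ] tong [ 0.58268753 -0.00669034  0.014     ] 0.16651576005284924 0.04978327080059822 0.0312663618208563
yaw 2.215116253163341 grip est [0.53372469 0.0584822  0.014     ] [0.53338915 0.05873119 0.024     ] [0.53343383 0.05886935 0.014     ]
yaw2 2.2159527320873176
top [0.52079438 0.07332704 0.06307661]
top [0.53343287 0.05761323 0.06536974]
handle top [0.53072957 0.06029153 0.0738099 ] [0.48147719 0.03938321 0.05821862] [0.54859226 0.11426627 0.41730017] 529
t 1.6 pos [0.5322 0.0512 0.2005] rpy [-3.1400e+00 -1.6000e-03  2.2475e+00] F [ 0.2 -0.3 -0. ] w 0.094 grip 0.0
rot [-0.002 -0.002  0.032] shift cm [-1.700e-01  1.000e-02  1.735e+01]
```

Request:
{"method": "move_arm", "body": {
  "deltas": [0,0,0.032,0.5,0.57,2.5,0,0,0,0.032,0.5,0.57,6,0,0,0,0.032,0.5,0.57,10,0,0,0,0.032,0.5,0.57,13.5,0,0,0,0.032,0.5,0.57,16,0,0,0,0.032,0.5,0.57,17.2,0,0,0,0.032,0.5,0.57,17.2,0,0,0,0.032,0.5,0.57,17.2,0]
}}

```text
time: 2.4
tool_pos: [0.5339, 0.0608, 0.0311]
ee_rot: [3.14, 0.001, 2.22]
wrist_force: [0.2, 0.1, 0.5]
width: 0.0468
finger_force: 0.0
```

```bash
python3 -c "
from h import *
s=snap('wrist','w2');to(.5335,.0587,.028,2.2155)"
```

```text
t 2.45 pos [0.5346 0.0606 0.0317] rpy [3.1386e+00 1.9000e-03 2.2193e+00] F [ 0.3 -0.3  0.4] w 0.0473 grip 0.0
rot [0.003 0.002 0.004] shift cm [-0.09 -0.2   0.37]
```

View pics/w2.png

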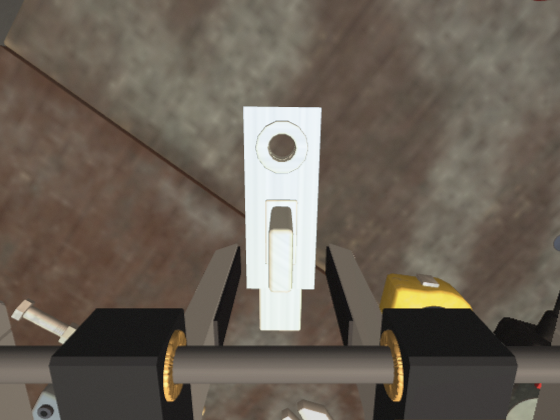

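The handle (about 281,250) sits centred between the fingers (about 228 and 340), and the hole is at (282,147). I'll close the gripper.

Request:
{"method": "move_arm", "body": {
  "deltas": [0,0,0,0,-0.1,0.3,0,0,0,0,0,-0.1,0.3,0.5,0,0,0,0,-0.1,0.3,1,0,0,0,0,-0.1,0.3,1,0,0,0,0,-0.1,0.3,1,0,0,0,0,-0.1,0.3,1,0,0,0,0,-0.1,0.3,1]
}}

```text
time: 3.15
tool_pos: [0.5349, 0.0609, 0.0293]
ee_rot: [3.135, 0.002, 2.219]
wrist_force: [0.2, 0.7, 0.5]
width: 0.0024
finger_force: 0.0
```

```bash
python3 -c "
from h import *
s=snap('wrist','w3');to(.5335,.0587,.028,2.2155)
import collections
# boss/bore in tool frame by bore ellipse: dark blob
g=cv2.cvtColor(s['image'],cv2.COLOR_RGB2GRAY)[100:200,240:330]
m=(g<140).astype('uint8');n,l,st,c=cv2.connectedComponentsWithStats(m);print([(st[i],c[i]+[240,100]) for i in range(1,n) if st[i][4]>100])
"
```

```text
t 3.2 pos [0.5338 0.06   0.0283] rpy [3.1386e+00 1.6000e-03 2.2191e+00] F [ 0.1  0.  -0. ] w 0.0008 grip 0.0
rot [0.003 0.002 0.004] shift cm [-0.08 -0.1   0.03]
[(array([   0,    0,   90,  100, 1615], dtype=int32), array([310.61795666, 137.29659443])), (array([  0,  12,   3,  88, 164], dtype=int32), array([240.56707317, 164.39634146])), (array([ 27,  34,  27,  27, 536], dtype=int32), array([280.25373134, 146.23880597]))]
```

```bash
python3 -c "
from h import *
for n in('w1','w3'):
  s=pickle.load(open(n+'.pkl','rb'));T=np.linalg.inv(s['T_tool_cam']);f=210/np.tan(np.radians(s['fov_y'])/2)
  for p in([0,0,0],[0,0,-.019],[0,0,-.04],[.06,0,.003],[.02,0,-.04]):
    q=T@np.r_[p,1];print(n,p,s['cx']+f*q[0]/-q[2],s['cy']-f*q[1]/-q[2])
print(s['T_tool_cam'],s['cx'],s['cy'],s['fov_y'])
print({k:v for k,v in s.items() if k not in('image','depth')})
for v in range(205,300,10): print(v,px(s,281,v))
"
```

```text
w1 [0, 0, 0] 283.71773996675427 238.36715231612095
w1 [0, 0, -0.019] 283.766414816258 249.61536219724258
w1 [0, 0, -0.04] 283.83090578101144 264.5184983009575
w1 [0.06, 0, 0.003] 283.70827588697455 145.8678287008816
w1 [0.02, 0, -0.04] 283.8335117340643 230.17879253480373
w3 [0, 0, 0] 283.80993624546176 238.34128927065697
w3 [0, 0, -0.019] 283.86655873764636 249.58792514979416
w3 [0, 0, -0.04] 283.9415793901416 264.4888934660572
w3 [0.06, 0, 0.003] 283.80656185057484 145.8423701844922
w3 [0.02, 0, -0.04] 283.94756514071344 230.1495598422766
[[-7.29238054e-04  9.60495218e-01  2.78295533e-01  8.32444749e-02]
 [ 9.99999329e-01  4.49919489e-04  1.06754156e-03 -3.97345974e-04]
 [ 9.00157975e-04  2.78296125e-01 -9.60494902e-01 -2.17145767e-01]
 [ 0.00000000e+00  0.00000000e+00  0.00000000e+00  1.00000000e+00]] 282.8178774317073 208.701834925776 61.671502685934726
{'fov_y': 61.671502685934726, 'cx': 282.8178774317073, 'cy': 208.701834925776, 'T_tool_cam': array([[-7.29238054e-04,  9.60495218e-01,  2.78295533e-01,
         8.32444749e-02],
       [ 9.99999329e-01,  4.49919489e-04,  1.06754156e-03,
        -3.97345974e-04],
       [ 9.00157975e-04,  2.78296125e-01, -9.60494902e-01,
        -2.17145767e-01],
       [ 0.00000000e+00,  0.00000000e+00,  0.00000000e+00,
         1.00000000e+00]]), 'obs': {'tool_pos': array([0.53486838, 0.0608794 , 0.02933126]), 'ee_rot': array([3.13542216e+00, 1.51451800e-03, 2.21902094e+00]), 'time': 3.15}}
205 [0.52162677 0.07537261 0.01767872]
215 [0.52220138 0.07460042 0.03731465]
225 [0.52205522 0.07478402 0.05718904]
235 [0.524098   0.07207113 0.06426669]
245 [0.5275699  0.06746631 0.0646384 ]
255 [0.53132164 0.0624908  0.06413009]
265 [0.53456384 0.05819    0.06570014]
275 [0.5388121  0.05255661 0.06398144]
285 [0.54238032 0.04782384 0.06476498]
295 [0.56422376 0.01888043 0.01316852]
```

View pics/w3.png

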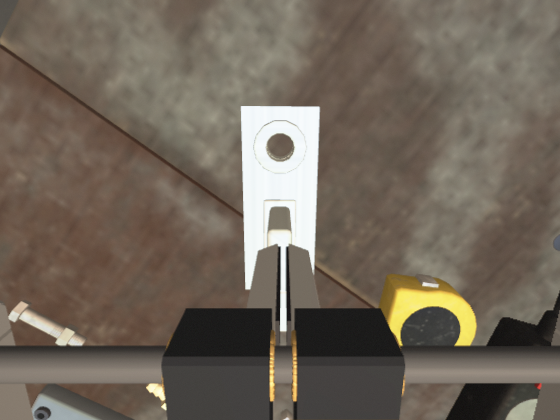

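The fingers shut to zero width, yet the handle still shows between them. I'll check where the finger surfaces actually lie, using depth.

```bash
python3 -c "
from h import *
def tp(s,u,v):
  f=210/np.tan(np.radians(s['fov_y'])/2);t=s['depth'][v,u]
  return (s['T_tool_cam']@np.r_[(u-s['cx'])/f*t,-(v-s['cy'])/f*t,-t,1])[:3].round(4)
s=pickle.load(open('w3.pkl','rb'))
for u,v in[(268,247),(268,255),(268,270),(262,290),(298,247),(298,255),(298,270),(282,250),(282,280),(282,300),(282,320),(200,330),(280,147)]: print(u,v,tp(s,u,v))
s=pickle.load(open('w2.pkl','rb'))
for u,v in[(232,249),(225,255),(225,270),(335,249),(345,255),(281,215),(281,240),(281,285),(281,310),(281,325),(282,147)]: print('w2',u,v,tp(s,u,v))
w=snap('scene','s3');
a=w['image'][150:280,130:340,::-1];cv2.imwrite('pics/c3.png',cv2.resize(a,None,fx=3.8,fy=3.8,interpolation=cv2.INTER_CUBIC))
"
```

```text
268 247 [ 0.0115 -0.0085 -0.0428]
268 255 [ 0.0118 -0.008  -0.0541]
268 270 [ 0.0116 -0.0074 -0.0705]
262 290 [ 0.0118 -0.009  -0.0892]
298 247 [ 0.0118  0.0074 -0.0436]
298 255 [ 0.0115  0.0071 -0.0533]
298 270 [ 0.0116  0.0064 -0.0706]
282 250 [ 0.0069 -0.0011 -0.036 ]
282 280 [-0.0114 -0.0011 -0.0361]
282 300 [-0.0548 -0.0013  0.0153]
282 320 [-0.0724 -0.0013  0.0161]
200 330 [ 0.0357 -0.0189 -0.1497]
280 147 [ 0.0564 -0.0026  0.0296]
w2 232 249 [ 0.0113 -0.0274 -0.0451]
w2 225 255 [ 0.0114 -0.0298 -0.0531]
w2 225 270 [ 0.0115 -0.0271 -0.0702]
w2 335 249 [ 0.0114  0.0268 -0.0454]
w2 345 255 [ 0.0117  0.0306 -0.0539]
w2 281 215 [ 0.0185 -0.0018 -0.0079]
w2 281 240 [ 0.0121 -0.0016 -0.034 ]
w2 281 285 [-0.0165 -0.0017 -0.0326]
w2 281 310 [-0.0651 -0.0021  0.0182]
w2 281 325 [-0.0784 -0.0021  0.0185]
w2 282 147 [ 0.0562 -0.0012  0.0314]
```

View pics/c3.png

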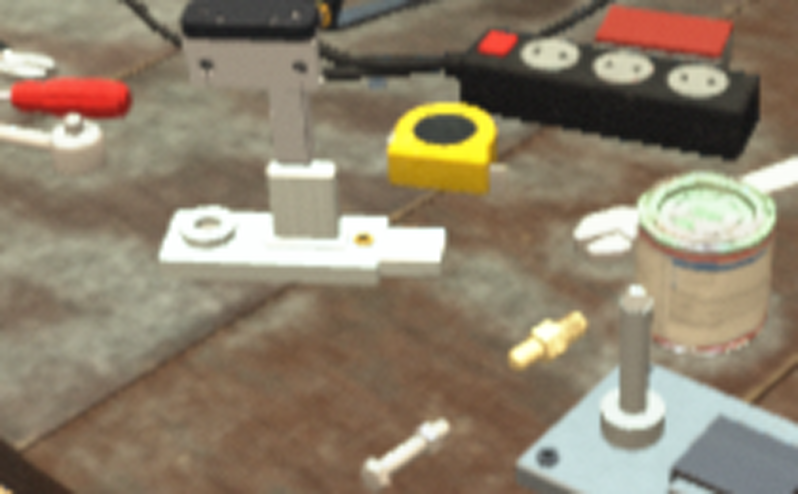

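The scene view confirms it: the fingers closed just above the handle top, at about (285,160) in the crop. Depth puts the visible finger ends at tool z ≈ −42 mm, so the real tips sit about 4 cm behind the reported TCP. I'll open and lower by that amount.

Request:
{"method": "move_arm", "body": {
  "deltas": [0,0,0,0,0,0,0,0,0,0,-0.2,0,0,0,0,0,0,-0.2,0,0,0,0,0,0,-0.2,-0.1,0,0,0,0,0,-0.2,-0.1,0.8,0,0,0,0,-0.2,-0.1,1.6,0,0,0,0,-0.2,-0.1,2.4,0,0,0,0,-0.2,-0.1,2.4,0]
}}

```text
time: 4.05
tool_pos: [0.531, 0.0573, 0.0003]
ee_rot: [-3.138, -0.003, 2.219]
wrist_force: [-0.4, -0.7, 0.7]
width: 0.047
finger_force: 0.0
```

```bash
python3 -c "
from h import *
def tp(s,u,v):
  f=210/np.tan(np.radians(s['fov_y'])/2);t=s['depth'][v,u]
  return (s['T_tool_cam']@np.r_[(u-s['cx'])/f*t,-(v-s['cy'])/f*t,-t,1])[:3].round(4)
to(.5335,.0587,.028,2.2155);s=snap('wrist','w4')
for u in (215,225,232,335,345):
  print(u,[tp(s,u,v)[[0,2]].tolist() for v in range(235,262,4)])
w=pickle.load(open('s3.pkl','rb'))
for u,v in[(205,186),(205,191),(196,170),(206,170),(209,194)]:print(px(w,u,v).round(3))
"
```

```text
t 4.05 pos [5.31e-01 5.73e-02 3.00e-04] rpy [-3.1381e+00 -2.6000e-03  2.2188e+00] F [-0.4 -0.7  0.7] w 0.047 grip 0.0
rot [-0.003 -0.003  0.003] shift cm [-0.03  0.27 -2.77]
215 [[0.0021, 0.0006], [-0.0012, 0.0021], [-0.0033, 0.0002], [-0.0068, 0.0016], [0.0115, -0.0482], [0.0117, -0.0539], [0.0115, -0.0583]]
225 [[0.0018, 0.0014], [-0.0011, 0.0017], [-0.0042, 0.0024], [0.0107, -0.0408], [0.0119, -0.0491], [0.0115, -0.0533], [0.0111, -0.0574]]
232 [[0.0021, 0.0007], [-0.0012, 0.002], [-0.0037, 0.001], [0.0117, -0.0434], [0.0118, -0.049], [0.0114, -0.0532], [0.0107, -0.0564]]
335 [[0.0014, 0.0025], [-0.0009, 0.0012], [-0.0039, 0.0014], [0.012, -0.0441], [0.0113, -0.0477], [0.0112, -0.0528], [0.0117, -0.0587]]
345 [[0.0016, 0.0019], [-0.0012, 0.0018], [-0.0037, 0.0011], [-0.0064, 0.0007], [0.0116, -0.0485], [0.0116, -0.0536], [0.0115, -0.0583]]
[0.523 0.053 0.091]
[0.523 0.055 0.077]
[0.47  0.014 0.168]
[ 0.479 -0.006  0.171]
[0.533 0.053 0.065]
```

Request:
{"method": "move_arm", "body": {
  "deltas": [0,0,0,0,0.1,0.7,0,0,0,0,0,0.1,1.2,0,0,0,0,0,0.1,1.2,0.4,0,0,0,0,0.1,1.2,0.8,0,0,0,0,0.1,1.2,1,0,0,0,0,0.1,1.2,1,0,0,0,0,0.1,1.2,1]
}}

```text
time: 4.8
tool_pos: [0.5339, 0.058, -0.009]
ee_rot: [3.141, 0.0, 2.219]
wrist_force: [0.7, -0.5, 1.6]
width: 0.0141
finger_force: 30.0
```

```bash
python3 -c "
from h import *
to(.5335,.0587,-.012,2.2155)"
```

```text
t 4.8 pos [ 0.5339  0.058  -0.009 ] rpy [3.1409e+00 4.0000e-04 2.2189e+00] F [ 0.7 -0.5  1.6] w 0.0141 grip 30.0
rot [0.001 0.    0.003] shift cm [0.08 0.01 0.3 ]
```

Gripped at 14.1 mm. I'll lift straight up.

Request:
{"method": "move_arm", "body": {
  "deltas": [0,0,0,0,0,-1,1,0,0,0,0,0,-3,1,0,0,0,0,0,-5.5,1,0,0,0,0,0,-8,1,0,0,0,0,0,-10.5,1,0,0,0,0,0,-12.5,1,0,0,0,0,0,-14,1,0,0,0,0,0,-14,1]
}}

```text
time: 5.6
tool_pos: [0.5351, 0.058, 0.1334]
ee_rot: [3.138, 0.003, 2.219]
wrist_force: [-0.1, -0.2, -2.5]
width: 0.0137
finger_force: 30.0
```

```bash
python3 -c "
from h import *
s=snap('wrist','w5');to(.525,-.264,.16,1.69)
f=210/np.tan(np.radians(s['fov_y'])/2)
def tp(u,v):
  t=s['depth'][v,u];return (s['T_tool_cam']@np.r_[(u-s['cx'])/f*t,-(v-s['cy'])/f*t,-t,1])[:3]
# plate top plane fit on white pixels, columns 245..320
P=np.array([tp(u,v) for u in range(248,316,2) for v in list(range(105,122))+list(range(180,200))])
z=np.median(P[:,2]);k=abs(P[:,2]-z)<.006;A=np.c_[P[k,:2],np.ones(k.sum())];c=np.linalg.lstsq(A,P[k,2],rcond=None)[0];print('plane',c,k.sum())
im=s['image'][60:420,150:420,::-1];print(im.shape)
cv2.imwrite('pics/c5.png',cv2.resize(im,None,fx=1.6,fy=1.6))
"
```

```text
t 5.65 pos [0.5341 0.058  0.1315] rpy [3.1401e+00 1.0000e-03 2.2188e+00] F [-0.   0.9 -4.5] w 0.0138 grip 30.0
rot [0.002 0.001 0.529] shift cm [-25.13 -20.15  -2.86]
plane [-0.00180537 -0.00178111 -0.02205907] 1201
(360, 270, 3)
```

View pics/c5.png

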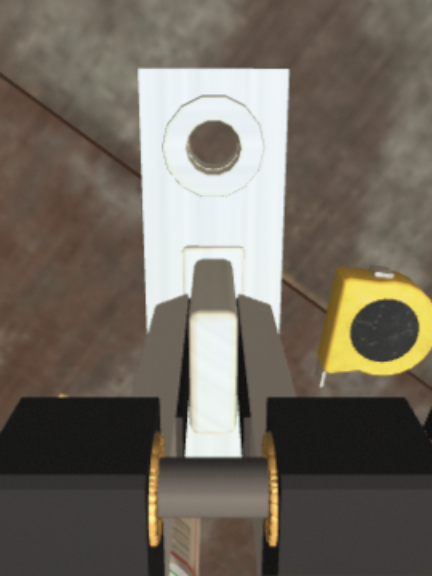

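The plate hangs level; its boss ring is centred at about (213.5,146) in the crop. I'll carry it beside the rod, to the −x side, so the boss and rod are in view together.

Request:
{"method": "move_arm", "body": {
  "deltas": [0,0,0.05,-1.5,-1.7,0,1,0,0,0.13,-4.5,-5.1,0,1,0,0,0.22,-7.7,-8.8,0,1,0,0,0.31,-11,-12.6,0,1,0,0,0.4,-14.3,-16.4,0,1,0,0,0.47,-17.6,-20.2,0,1,0,0,0.53,-20.5,-23.5,0,1,0,0,0.53,-22.2,-25.4,0,1]
}}

```text
time: 6.45
tool_pos: [0.4628, -0.2751, 0.1283]
ee_rot: [-3.138, -0.002, 1.684]
wrist_force: [1.1, 0.8, -4.0]
width: 0.0137
finger_force: 30.0
```

Request:
{"method": "move_arm", "body": {
  "deltas": [0,0,0,0,0,0,1,0,0,0,0,0,0,1,0,0,0,0,0,0,1]
}}

```text
time: 6.75
tool_pos: [0.4649, -0.271, 0.1295]
ee_rot: [-3.14, -0.002, 1.69]
wrist_force: [-0.3, 0.6, -2.9]
width: 0.0141
finger_force: 30.0
```

```bash
python3 -c "
from h import *
s=snap('wrist','w6');to(.525,-.264,.13,1.69)
cv2.imwrite('pics/c6.png',cv2.resize(s['image'][40:420,180:560,::-1],None,fx=1.55,fy=1.55,interpolation=cv2.INTER_CUBIC))
"
```

```text
t 6.8 pos [ 0.4651 -0.2709  0.1299] rpy [-3.1408e+00 -1.5000e-03  1.6904e+00] F [ 0.5  0.3 -3.5] w 0.0138 grip 30.0
rot [-0.001 -0.001  0.   ] shift cm [-0.03  6.03 -0.02]
```

View pics/c6.png

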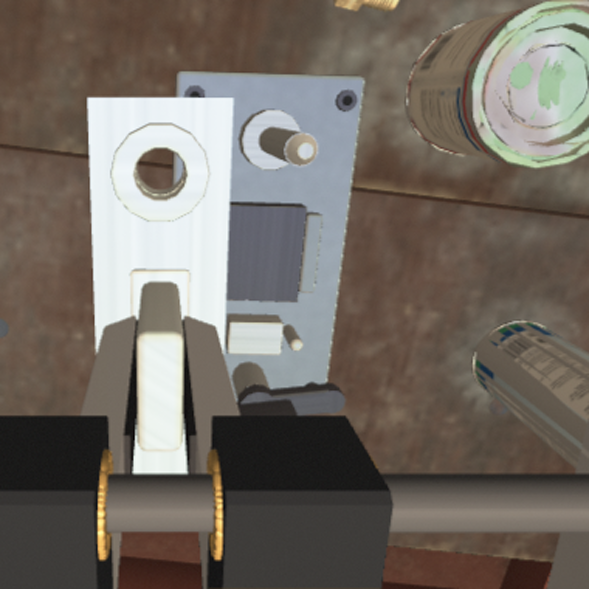

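The crop shows the boss ring centred at (160,171.5) and the rod's flat tip at (306,149). The shoulder is centred at (270,139), the base screws are at (194,93) and (346,100), and the right edge runs from (364,77) to (328,380). The far dowel tip is at (297,345).

```bash
python3 - <<'E'
from h import *
s=pickle.load(open('w6.pkl','rb'))
s['obs']['tool_pos']=np.array([.4651,-.2709,.1299]);s['obs']['ee_rot']=np.array([np.pi,0,1.6904])
P=lambda x,y,z:px(s,180+(x+.5)/1.55-.5,40+(y+.5)/1.55-.5,z)
g=cv2.cvtColor(s['image'],cv2.COLOR_RGB2GRAY)
# rod tip: bright blob near (377,136)
r=g[120:152,360:394];print(r[8:26:1,6:30:1])
hz=.1299+.032
H=P(160,171.5,hz);T=P(306,149,.107);S=P(270,139,.032)
print('hole',H,'tip',T,'shoulder',S)
yaw=s['obs']['ee_rot'][2]
M=R.from_euler('xyz',[np.pi,0,yaw]).as_matrix()
print('hole in tool',M.T@(H-s['obs']['tool_pos']),'tip in tool',M.T@(T-s['obs']['tool_pos']))
a=P(194,93,.016);b=P(346,100,.016);print('screw yaw',np.arctan2(*(b-a)[1::-1]),np.linalg.norm(b-a))
a=P(178,73,.016);b=P(364,77,.016);print('edge yaw',np.arctan2(*(b-a)[1::-1]),np.linalg.norm(b-a))
c=P(328,380,.016);d=b-c;print('right edge yaw-90',np.arctan2(d[1],d[0])-np.pi/2)
# plate yaw: left edge & right edge of plate, z top
z=.1299+.022
for p,q in(((88,98),(95,345)),((234,98),(228,310))):
  d=P(*p,z)-P(*q,z);print('plate y yaw',np.arctan2(d[1],d[0]))
# dowel tip far
D=P(297,345,.042);print('dowel',D,'rel tip',D-T)
E
```

```text
[[ 88 127 165 159 154 157 159 160 163 162 164 166 169 173 177 186 177 165
  162 162 163 162 160 160]
 [128 164 158 148 151 155 158 161 162 162 166 169 171 173 173 176 192 174
  162 163 161 162 162 160]
 [163 158 144 146 150 153 158 161 161 163 166 172 173 174 175 172 177 182
  170 164 162 163 161 160]
 [161 141 142 145 149 152 156 158 159 163 166 171 171 173 174 173 172 181
  170 163 162 162 162 160]
 [143 136 140 144 147 151 154 155 160 185 200 204 200 188 177 175 173 175
  181 169 162 160 160 160]
 [140 132 137 143 147 150 152 160 193 209 213 212 208 204 200 183 174 171
  183 171 162 159 161 159]
 [132 132 135 140 144 148 157 190 209 214 214 211 209 208 208 195 178 172
  190 174 161 160 160 160]
 [129 130 132 136 139 141 176 204 211 214 214 211 208 207 209 209 182 168
  185 171 161 160 159 161]
 [127 128 132 135 136 142 188 208 212 214 213 211 208 209 210 208 178 167
  183 171 159 160 159 161]
 [126 127 130 131 134 155 193 209 212 213 213 210 207 209 210 208 181 166
  180 169 161 160 159 160]
 [123 124 126 128 131 142 189 209 213 214 213 209 207 210 209 209 176 161
  188 174 160 16
[... 535 characters left out ...]
22 125 126 126 126 129 134 137 139 141 168 167 161 160
  159 160 160 160 159 159]
 [165 162 161 145 129 125 127 127 127 131 133 136 161 179 171 162 159 160
  160 160 160 161 160 160]]
hole [ 0.45647278 -0.21075646  0.1619    ] tip [ 0.51877389 -0.2001535   0.107     ] shoulder [ 0.51780383 -0.20062645  0.032     ]
hole in tool [ 0.06074326 -0.00138934 -0.032     ] tip in tool [0.06383678 0.06173183 0.0229    ]
screw yaw 0.07491732625113728 0.08860192661138629
edge yaw 0.09849193624641799 0.10706885045610336
right edge yaw-90 0.0980106209522944
plate y yaw 1.682634856522936
plate y yaw 1.6981234602939659
dowel [ 0.55353219 -0.31931429  0.042     ] rel tip [ 0.0347583  -0.11916079 -0.065     ]
```

Request:
{"method": "move_arm", "body": {
  "deltas": [0,0,0.024,0.05,1,0,1,0,0,0.024,0.1,2.5,0,1,0,0,0.024,0.2,4,0,1,0,0,0.024,0.25,5.3,0,1,0,0,0.024,0.25,6.13,0.5,1,0,0,0.024,0.25,6.13,1.3,1,0,0,0.024,0.25,6.13,2,1,0,0,0.024,0.25,6.13,2,1]
}}

```text
time: 7.6
tool_pos: [0.5241, -0.2621, 0.1083]
ee_rot: [-3.138, -0.003, 1.664]
wrist_force: [-0.8, -0.8, -3.3]
width: 0.0135
finger_force: 30.0
```

```bash
python3 - <<'E'
from h import *
s=snap('wrist','w7');to(.525,-.264,.11,1.666)
g=cv2.cvtColor(s['image'],cv2.COLOR_RGB2GRAY)
np.set_printoptions(linewidth=220)
print(g[132:170:1,264:304:1])
f=210/np.tan(np.radians(s['fov_y'])/2)
d=s['depth'][146:152,278:290];print(d.round(3))
E
```

```text
t 7.65 pos [ 0.5245 -0.2624  0.1092] rpy [-3.1392e+00 -1.7000e-03  1.6643e+00] F [ 0.1 -0.3 -2.7] w 0.0139 grip 30.0
rot [-0.002 -0.002 -0.002] shift cm [-0.17  0.04 -0.08]
[[237 237 238 ... 237 237 237]
 [238 237 237 ... 237 237 237]
 [238 238 238 ... 237 238 237]
 ...
 [235 235 235 ... 235 236 236]
 [236 236 236 ... 236 237 237]
 [237 237 237 ... 237 237 237]]
[[0.222 0.219 0.217 0.217 0.218 0.217 0.219 0.217 0.218 0.218 0.217 0.218]
 [0.221 0.221 0.219 0.219 0.219 0.216 0.217 0.219 0.218 0.217 0.217 0.218]
 [0.223 0.222 0.22  0.22  0.219 0.217 0.218 0.218 0.218 0.217 0.217 0.219]
 [0.223 0.223 0.223 0.222 0.22  0.219 0.22  0.219 0.22  0.218 0.221 0.22 ]
 [0.226 0.225 0.224 0.223 0.222 0.221 0.222 0.22  0.22  0.221 0.222 0.222]
 [0.293 0.226 0.225 0.224 0.224 0.224 0.222 0.224 0.222 0.223 0.224 0.224]]
```

```bash
python3 - <<'E'
from h import *
s=pickle.load(open('w7.pkl','rb'));f=210/np.tan(np.radians(s['fov_y'])/2)
v,u=np.mgrid[125:172,262:306];t=s['depth'][125:172,262:306]
C=np.stack([(u-s['cx'])/f*t,-(v-s['cy'])/f*t,-t,np.ones_like(t)],-1)@s['T_tool_cam'].T
z=C[...,2]; inb=np.hypot(C[...,0]-.0607,C[...,1]+.0014)<.0095
for lo,hi in((-.002,.0035),(-.002,.010)):
  m=inb&(z>lo)&(z<hi);print(lo,hi,m.sum(),C[m][:,:3].mean(0),C[m].min(0)[:3],C[m].max(0)[:3])
m=(abs(z+.032)<.003);ring=m.astype('uint8')
x=C[...,0];y=C[...,1]
# boss top points: inner bore edge
e=C[m];r=np.hypot(e[:,0]-.0607,e[:,1]+.0014);k=r<.0125
A=np.c_[2*e[k,:2],np.ones(k.sum())];b=(e[k,:2]**2).sum(1);c=np.linalg.lstsq(A,b,rcond=None)[0];print('ring centre',c[:2],'zs',e[:,2].mean())
g=cv2.cvtColor(s['image'],cv2.COLOR_RGB2GRAY)[125:172,262:306]
for row in g[::2]: print(' '.join(f'{q:3d}' for q in row[::2]))
E
```

```text
-0.002 0.0035 119 [0.06153951 0.00019677 0.0024421 ] [ 0.05739444 -0.00331361  0.0007874 ] [0.06534798 0.00411047 0.00347964]
-0.002 0.01 297 [ 0.0605492  -0.00033337  0.00478715] [ 0.05476329 -0.00718403  0.0007874 ] [0.06534798 0.00684375 0.00994861]
ring centre [ 0.06066148 -0.00143153] zs -0.03185945188798025
240 175 185 236 241 242 242 242 242 242 242 242 242 242 242 242 241 242 237 204 181 239
192 234 241 242 242 242 242 242 242 242 242 242 242 242 242 242 241 242 241 241 236 211
227 238 239 239 239 239 238 239 239 239 239 239 239 239 239 239 239 239 239 240 239 235
237 237 238 238 238 238 238 237 238 238 238 238 238 238 238 238 238 238 238 238 238 237
238 238 237 237 237 237 237 237 237 237 237 236 236 237 237 237 237 237 237 237 237 238
238 238 238 238 238 238 238 237 205 156 155 155 155 211 237 238 238 238 238 238 238 238
238 238 238 238 238 237 206 150 142 151 155 184 198 176 152 187 236 238 238 237 237 238
238 238 237 237 236 174 206 141 139 146 200 214 211 209 192 172 139 232 237 237 237 237
237 237 238 237 179 208 202 129 134 159 212 215 210 209 208 172 166 179 235 236 2
[... 626 characters left out ...]
 241 235 180 152 146 162 162 159 160 160 161 165 163 162 162 129 125 130 227 241 241
242 242 242 158 147 132 145 160 161 160 160 162 163 164 163 124 107 147 116 240 241 241
242 242 241 225 139 173 130 133 149 162 161 162 162 141 113 108 162 112 221 240 240 240
239 239 239 238 207 142 188 133 123 120 120 115 108 106 127 177 112 191 238 238 238 238
236 236 236 236 236 176 133 135 183 198 150 158 184 168 123 111 169 235 236 235 236 235
235 235 235 235 236 235 224 169 136 130 128 123 120 122 173 219 234 235 236 235 236 235
237 237 237 237 238 238 238 237 227 208 206 205 203 228 237 238 237 237 237 237 237 237
238 238 239 239 239 238 239 239 239 238 239 239 239 239 239 239 239 239 239 239 239 239
```

The rod tip shows in the bore, with the hole short by about 0.8 mm in tool x and 1.6 mm in tool y. I'll correct that and start the plate down.

Request:
{"method": "move_arm", "body": {
  "deltas": [0,0,0,0.08,0.16,0,1,0,0,0,0.08,0.16,0.4,1,0,0,0,0.08,0.16,0.8,1,0,0,0,0.08,0.16,1.2,1,0,0,0,0.08,0.16,1.6,1,0,0,0,0.08,0.16,2,1,0,0,0,0.08,0.16,2.2,1,0,0,0,0.08,0.16,2.2,1]
}}

```text
time: 8.45
tool_pos: [0.5268, -0.2614, 0.088]
ee_rot: [-3.141, -0.001, 1.665]
wrist_force: [-0.6, 0.5, -3.4]
width: 0.0138
finger_force: 30.0
```

```bash
cat > tip.py <<'E'
from h import *
o=robot.get_obs();print('F',o['wrist_force'].round(1),'tau',o['wrist_torque'].round(2))
s=snap('wrist','wt');f=210/np.tan(np.radians(s['fov_y'])/2);to(.5245,-.264,.024,1.666)
v,u=np.mgrid[120:177,257:311];t=s['depth'][120:177,257:311]
C=np.stack([(u-s['cx'])/f*t,-(v-s['cy'])/f*t,-t,np.ones_like(t)],-1)@s['T_tool_cam'].T
z=C[...,2]; zt=s['obs']['tool_pos'][2]-.107
inb=np.hypot(C[...,0]-.0607,C[...,1]+.0014)<.0095
m=inb&(abs(z-zt)<.002);print('tip',C[m][:,:3].mean(0),m.sum())
E
python3 tip.py
```

```text
F [-0.6  0.5 -3.4] tau [0.06 0.17 0.04]
t 8.5 pos [ 0.5268 -0.2614  0.0882] rpy [-3.1406e+00 -1.0000e-03  1.6649e+00] F [-0.3  1.2 -3.6] w 0.0143 grip 30.0
rot [-0.001 -0.001 -0.001] shift cm [-0.25 -0.25  6.42]
tip [ 0.05981028 -0.00212633 -0.01814346] 187
```

Request:
{"method": "move_arm", "body": {
  "deltas": [0,0,0,-0.05,-0.04,0.2,1,0,0,0,-0.05,-0.04,0.6,1,0,0,0,-0.05,-0.04,1,1,0,0,0,-0.05,-0.04,1.4,1,0,0,0,-0.05,-0.04,1.8,1,0,0,0,-0.05,-0.04,2.2,1,0,0,0,-0.05,-0.04,2.5,1,0,0,0,-0.05,-0.04,2.5,1]
}}

```text
time: 9.3
tool_pos: [0.5264, -0.2616, 0.0626]
ee_rot: [-3.141, -0.001, 1.665]
wrist_force: [-1.3, 4.5, -4.3]
width: 0.0141
finger_force: 30.0
```

```bash
python3 tip.py
```

```text
F [-1.3  4.5 -4.3] tau [0.72 0.48 0.09]
t 9.35 pos [ 0.5265 -0.2617  0.0626] rpy [-3.1405e+00 -1.5000e-03  1.6649e+00] F [-1.6  4.8 -4.9] w 0.0142 grip 30.0
rot [-0.001 -0.001 -0.001] shift cm [-0.22 -0.21  3.86]
tip [ 0.06156736 -0.00222591 -0.04334278] 187
```

Threaded, with only a light side load. Continuing down.

Request:
{"method": "move_arm", "body": {
  "deltas": [0,0,0,0.05,0,0.3,1,0,0,0,0.05,0,0.7,1,0,0,0,0.05,0,1.1,1,0,0,0,0.05,0,1.5,1,0,0,0,0.05,0,1.9,1,0,0,0,0.05,0,2.3,1,0,0,0,0.05,0,2.7,1,0,0,0,0.05,0,2.8,1]
}}

```text
time: 10.15
tool_pos: [0.5266, -0.2617, 0.035]
ee_rot: [-3.141, -0.0, 1.665]
wrist_force: [-2.6, 3.6, -0.7]
width: 0.0136
finger_force: 30.0
```

```bash
python3 tip.py
```

```text
F [-2.6  3.6 -0.7] tau [0.86 0.69 0.14]
t 10.2 pos [ 0.5266 -0.2617  0.0351] rpy [-3.1411e+00 -4.0000e-04  1.6647e+00] F [-3.4  4.9 -2.8] w 0.0136 grip 30.0
rot [-0.001 -0.    -0.001] shift cm [-0.21 -0.23  1.11]
tip [ 0.06147986 -0.00238206 -0.07089063] 267
```

Request:
{"method": "move_arm", "body": {
  "deltas": [0,0,0,0.05,-0.04,0.1,1,0,0,0,0.05,-0.04,0.25,1,0,0,0,0.05,-0.04,0.4,1,0,0,0,0.05,-0.04,0.55,1,0,0,0,0.05,-0.04,0.7,1,0,0,0,0.05,-0.04,0.8,1,0,0,0,0.05,-0.04,0.9,1,0,0,0,0.05,-0.04,0.95,1]
}}

```text
time: 11.0
tool_pos: [0.5265, -0.2616, 0.026]
ee_rot: [3.141, 0.0, 1.665]
wrist_force: [-0.9, 2.0, -2.3]
width: 0.0137
finger_force: 30.0
```

```bash
python3 tip.py
```

```text
F [-0.9  2.  -2.3] tau [0.39 0.34 0.09]
t 11.05 pos [ 0.5265 -0.2616  0.026 ] rpy [3.1413e+00 5.0000e-04 1.6647e+00] F [-0.5  1.3 -1.5] w 0.0136 grip 30.0
rot [ 0.     0.    -0.001] shift cm [-0.22 -0.22  0.2 ]
tip [ 0.06135495 -0.00233129 -0.07992355] 305
```

Request:
{"method": "move_arm", "body": {
  "deltas": [0,0,0,0.02,-0.01,0.08,1,0,0,0,0.02,-0.01,0.14,1,0,0,0,0.02,-0.01,0.2,1,0,0,0,0.02,-0.01,0.26,1,0,0,0,0.02,-0.01,0.26,1]
}}

```text
time: 11.55
tool_pos: [0.5265, -0.2615, 0.0235]
ee_rot: [3.141, 0.001, 1.665]
wrist_force: [-0.8, -0.1, -4.6]
width: 0.0142
finger_force: 30.0
```

```bash
python3 tip.py
```

```text
F [-0.8 -0.1 -4.6] tau [-0.01  0.05  0.05]
t 11.6 pos [ 0.5264 -0.2614  0.0235] rpy [3.1412e+00 6.0000e-04 1.6647e+00] F [ 0.2  0.2 -4. ] w 0.014 grip 30.0
rot [ 0.     0.001 -0.001] shift cm [-0.24 -0.22 -0.05]
tip [ 0.06121317 -0.00218856 -0.08251627] 331
```

Request:
{"method": "move_arm", "body": {
  "deltas": [0,0,0,0,0,0.05,1,0,0,0,0,0,0.1,1,0,0,0,0,0,0.15,1,0,0,0,0,0,0.15,1]
}}

```text
time: 12.0
tool_pos: [0.5266, -0.2614, 0.023]
ee_rot: [3.141, 0.001, 1.665]
wrist_force: [-1.3, 0.9, 1.4]
width: 0.014
finger_force: 30.0
```

```bash
python3 tip.py
```

```text
F [-1.3  0.9  1.4] tau [0.02 0.37 0.05]
t 12.05 pos [ 0.5266 -0.2614  0.023 ] rpy [3.1407e+00 9.0000e-04 1.6648e+00] F [-1.6 -0.4  1.4] w 0.0138 grip 30.0
rot [ 0.001  0.001 -0.001] shift cm [-0.24 -0.23 -0.1 ]
tip [ 0.06124294 -0.00217173 -0.08304051] 325
```

Contact is made at the expected height. I'll press slightly, then release and rise.

Request:
{"method": "move_arm", "body": {
  "deltas": [0,0,0,0,0,0.08,1,0,0,0,0,0,0.08,1,0,0,0,0,0,0.08,0.6,0,0,0,0,0,0.05,0.3,0,0,0,0,0,0,0,0,0,0,0,0,0,0,0,0,0,0,0,0,0]
}}

```text
time: 12.75
tool_pos: [0.5263, -0.2611, 0.0219]
ee_rot: [-3.142, -0.0, 1.665]
wrist_force: [-0.2, -1.0, -0.7]
width: 0.0455
finger_force: 0.0
```

Request:
{"method": "move_arm", "body": {
  "deltas": [0,0,0,0,0,-1.5,0,0,0,0,0,0,-4,0,0,0,0,0,0,-7,0,0,0,0,-2,0,-10,0,0,0,0,-4,0,-12,0,0,0,0,-5.5,0,-12,0,0,0,0,-5.5,0,-12,0,0,0,0,-5.5,0,-12,0]
}}

```text
time: 13.55
tool_pos: [0.5305, -0.3151, 0.1401]
ee_rot: [-3.139, -0.003, 1.664]
wrist_force: [-0.7, -0.0, -0.3]
width: 0.0468
finger_force: 0.0
```

```bash
python3 - <<'E'
from h import *
s=snap('wrist','w8');snap('scene','s8');snap('side','d8')
# expected jig frame
rod=np.array([.5183,-.2008]);th=.095;c,sn=np.cos(th),np.sin(th)
J=lambda x,y:rod+np.array([c*x-sn*(y-60),sn*x+c*(y-60)])/1000
print('pivot',J(0,-96),'origin',J(0,0)); to(*J(0,-96),.14,1.666)
for n in('w8','s8','d8'):
  q=pickle.load(open(n+'.pkl','rb'));v,u=np.mgrid[0:420,0:560];f=210/np.tan(np.radians(q['fov_y'])/2);t=q['depth']
  T=cam(q);W=np.stack([(u-q['cx'])/f*t,-(v-q['cy'])/f*t,-t],-1)@T[:3,:3].T+T[:3,3]
  d=(W[...,:2]-rod)*1000;jx=c*d[...,0]+sn*d[...,1];jy=-sn*d[...,0]+c*d[...,1]+60;z=W[...,2]*1000
  ok=(t>0)
  def st(name,m):
    m=m&ok;print(n,name,m.sum(),'x',np.percentile(jx[m],[1,50,99]).round(1),'y',np.percentile(jy[m],[1,50,99]).round(1),'z',np.percentile(z[m],[5,50,95]).round(1)) if m.sum()>5 else print(n,name,'none')
  st('plate hole end',(abs(jx)<22)&(jy>25)&(jy<42)&(z>30)&(z<60))
  st('tongue',(abs(jx)<13)&(jy<-45)&(jy>-75)&(z>36)&(z<56))
  st('platetop',(abs(jx)<40)&(jy<100)&(jy>-85)&(z>40)&(z<52))
  m=(np.hypot(jx,jy+96)<45)&(z>82)&(z<95)&ok
  st('fin top',m)
  if m.sum()>20:
    P=np.c_[jx[m],jy[m]];e=np.linalg.svd(P-P.mean(0),full_matrices=False)[2][0];print('fin ctr',P.mean(0),'angle',np.arctan2(e[1],e[0]))
im=pickle.load(open('s8.pkl','rb'))['image'][210:325,255:400,::-1]; a=cv2.resize(im,None,fx=2.75,fy=2.75,interpolation=cv2.INTER_CUBIC)
b=pickle.load(open('w8.pkl','rb'))['image'][:,:,::-1];b=cv2.resize(b,(400,300));a=cv2.resize(a,(398,316))
o=np.zeros((316,798,3),'uint8');o[:,:398]=a;o[:300,398:]=b;cv2.imwrite('pics/c8.png',o)
E
```

```text
pivot [ 0.53309772 -0.35609658] origin [ 0.52399143 -0.26052945]
t 13.7 pos [ 0.5307 -0.3145  0.1403] rpy [-3.1393e+00 -2.5000e-03  1.6655e+00] F [-0.5 -0.5 -0.2] w 0.047 grip 0.0
rot [-0.002 -0.003 -0.   ] shift cm [-4.16 -0.16  0.02]
w8 plate hole end 1085 x [-21.5  -0.2  21.8] y [25.3 33.5 41.6] z [43.9 45.  46.2]
w8 tongue 864 x [-12.5   0.1  12.6] y [-74.6 -59.8 -45.6] z [44.  45.1 46.2]
w8 platetop 8037 x [-24.    0.5  25.2] y [-81.2   9.5  83.1] z [43.8 45.1 48.5]
w8 fin top 639 x [-19.7  -0.4  18.1] y [-102.3  -94.4  -88.1] z [83.5 86.2 87.5]
fin ctr [ -0.59700512 -94.69172289] angle -3.003845806229863
s8 plate hole end 150 x [-21.9  -2.2  20.6] y [25.3 34.7 41.9] z [39.2 43.5 51.7]
s8 tongue 158 x [-12.9  -0.9  12.3] y [-74.4 -60.6 -45.2] z [41.7 43.5 45.1]
s8 platetop 1170 x [-24.3  -7.8  26. ] y [-82.6 -16.5  79.4] z [41.3 43.6 48.9]
s8 fin top 98 x [-19.4  -1.7  18. ] y [-105.6  -98.8  -91.7] z [82.7 84.6 86.3]
fin ctr [ -1.45457033 -98.79062335] angle -3.016956490544108
d8 plate hole end 56 x [-21.9  10.3  21.5] y [25.9 34.2 41.7] z [45.  46.5 48.9]
d8 tongue none
d8 platetop 616 x [-21.7  12.7  28. ] y [-61.7  -5.9  79.9] z [44.5 46.7 50.8]
d8 fin top 137 x [-16.9   1.8  21.9] y [-106.6 -101.4  -93.1] z [82.6 87.2 89.1]
fin ctr [   2.16445756 -100.69819987] angle 0.11640718058063582
```

The plate is flat and home: 45 mm at both ends against 46 expected, and centred within 0.5 mm. The fin is at about 0.13 rad in the jig frame. Next I'll turn the gripper square to the fin and hover over it.

Request:
{"method": "move_arm", "body": {
  "deltas": [0,0,0.14,-1,0,0,0,0,0,0.28,-2.5,0.1,0,0,0,0,0.42,-4.2,0.1,0,0,0,0,0.56,-4.2,0.1,0,0,0,0,0.7,-4.2,0.1,0,0,0,0,0.84,-4.2,0.1,0,0,0,0,0.98,-4.2,0.1,0,0,0,0,1.12,-4.2,0.1,0,0]
}}

```text
time: 14.5
tool_pos: [0.5361, -0.3564, 0.1411]
ee_rot: [-3.14, 0.0, 0.54]
wrist_force: [-0.2, -0.4, 0.8]
width: 0.0474
finger_force: 0.0
```

Request:
{"method": "move_arm", "body": {
  "deltas": [0,0,0.14,0,0,0,0,0,0,0.28,0,0,0.5,0,0,0,0.32,0,0,2,0,0,0,0.32,0,0,4,0,0,0,0.32,0,0,4,0,0,0,0.32,0,0,4,0]
}}

```text
time: 15.1
tool_pos: [0.536, -0.3566, 0.1012]
ee_rot: [-3.14, 0.001, 0.225]
wrist_force: [0.0, -0.3, 0.7]
width: 0.0471
finger_force: 0.0
```

```bash
python3 - <<'E'
from h import *
s=snap('wrist','w9');to(.5355,-.3568,.02,.225)
v,u=np.mgrid[0:420,0:560];f=210/np.tan(np.radians(s['fov_y'])/2);t=s['depth']
C=np.stack([(u-s['cx'])/f*t,-(v-s['cy'])/f*t,-t,np.ones_like(t)],-1)@s['T_tool_cam'].T
zt=s['obs']['tool_pos'][2]-.088
m=(t>0)&(abs(C[...,2]-zt)<.004)&(abs(C[...,1])<.03)&(abs(C[...,0])<.04)
P=C[m][:,:2];e=np.linalg.svd(P-P.mean(0),full_matrices=False)[2][0]
print(m.sum(),P.mean(0),P.min(0),P.max(0),np.arctan(e[1]/e[0]))
E
```

```text
t 15.15 pos [ 0.5366 -0.3572  0.1024] rpy [-3.1416e+00 -2.0000e-04  2.2540e-01] F [0.7 0.2 0.1] w 0.047 grip 0.0
rot [-0. -0.  0.] shift cm [-0.1  -0.06  8.24]
839 [-0.00160659 -0.0012699 ] [-0.02198079 -0.00714943] [0.01712182 0.00420998] -0.004977560689469203
```

The fin is centred and aligned to within 0.005 rad. Descending and gripping.

Request:
{"method": "move_arm", "body": {
  "deltas": [0,0,0,-0.1,0,2,0,0,0,0,-0.1,0,4.5,0,0,0,0,-0.1,0,6.5,0,0,0,0,-0.1,0,7.6,0,0,0,0,-0.1,0,8.1,0,0,0,0,-0.1,0,8.1,0,0,0,0,-0.1,0,8.1,0]
}}

```text
time: 15.85
tool_pos: [0.5362, -0.3584, 0.0226]
ee_rot: [3.14, -0.002, 0.225]
wrist_force: [-0.1, 0.7, 0.7]
width: 0.0473
finger_force: 0.0
```

Request:
{"method": "move_arm", "body": {
  "deltas": [0,0,0,0,0,0,0.4,0,0,0,0,0,0,0.7,0,0,0,0,0,0,1,0,0,0,0,0,0,1,0,0,0,0,0,0,1]
}}

```text
time: 16.35
tool_pos: [0.5353, -0.3574, 0.0212]
ee_rot: [-3.141, -0.0, 0.225]
wrist_force: [-0.3, -0.6, -1.3]
width: 0.0118
finger_force: 30.0
```

Request:
{"method": "move_arm", "body": {
  "deltas": [0,0,-0.08,0,0,0,1,0,0,-0.17,0,0,0,1,0,0,-0.26,0,0,0,1,0,0,-0.35,0,0,0,1,0,0,-0.44,0,0,0,1,0,0,-0.53,0,0,0,1,0,0,-0.62,0,0,0,1,0,0,-0.7,0,0,0,1]
}}

```text
time: 17.15
tool_pos: [0.535, -0.3569, 0.0212]
ee_rot: [-3.14, -0.001, 0.928]
wrist_force: [-0.7, 1.1, 1.8]
width: 0.0119
finger_force: 30.0
```

```bash
python3 -c "
from h import *
to(.5355,-.3568,.02,1.666);print(robot.get_obs()['wrist_torque'])"
```

```text
t 17.15 pos [ 0.535  -0.3569  0.0212] rpy [-3.1399e+00 -8.0000e-04  9.2830e-01] F [-0.7  1.1  1.8] w 0.0119 grip 30.0
rot [-0.001 -0.001 -0.738] shift cm [0.04 0.04 0.12]
[ 0.2562211   0.33102366 -0.02163235]
```

Request:
{"method": "move_arm", "body": {
  "deltas": [0,0,-0.09,0,0,0,1,0,0,-0.18,0,0,0,1,0,0,-0.27,0,0,0,1,0,0,-0.36,0,0,0,1,0,0,-0.45,0,0,0,1,0,0,-0.54,0,0,0,1,0,0,-0.63,0,0,0,1,0,0,-0.7,0,0,0,1]
}}

```text
time: 17.95
tool_pos: [0.5345, -0.3567, 0.0212]
ee_rot: [-3.14, -0.002, 1.628]
wrist_force: [-3.1, 1.8, 3.3]
width: 0.0118
finger_force: 30.0
```

Request:
{"method": "move_arm", "body": {
  "deltas": [0,0,-0.02,0,0,0,1,0,0,-0.04,0,0,0,1,0,0,-0.05,0,0,0,1,0,0,-0.05,0,0,0,1]
}}

```text
time: 18.35
tool_pos: [0.5345, -0.3568, 0.0212]
ee_rot: [-3.14, -0.002, 1.674]
wrist_force: [-3.1, 3.4, 3.7]
width: 0.012
finger_force: 30.1
```

```bash
python3 -c "
from h import *
to(.5355,-.3568,.02,1.666);print(robot.get_obs()['wrist_torque'])"
```

```text
t 18.35 pos [ 0.5345 -0.3568  0.0212] rpy [-3.1400e+00 -2.4000e-03  1.6735e+00] F [-3.1  3.4  3.7] w 0.012 grip 30.1
rot [-0.002 -0.002  0.008] shift cm [-0.02  0.1   0.12]
[ 0.62303945  0.76586428 -0.32384326]
```

The torque about z rose to 0.32 N m, well above the 0.04 N m friction, so the turnbutton is against its stop. I'll release and rise.

Request:
{"method": "move_arm", "body": {
  "deltas": [0,0,0,0,0,0,0.7,0,0,0,0,0,0,0.4,0,0,0,0,0,0,0.2,0,0,0,0,0,0,0.2,0,0,0,0,0,-3,0.2,0,0,0,0,0,-7,0.2,0,0,0,0,0,-11,0.2,0,0,0,0,0,-14,0.2]
}}

```text
time: 19.15
tool_pos: [0.5362, -0.3584, 0.1643]
ee_rot: [3.139, 0.003, 1.675]
wrist_force: [0.1, -0.3, 0.5]
width: 0.0376
finger_force: 0.0
```

Request:
{"method": "move_arm", "body": {
  "deltas": [0,0,0,-3,0,-1,0,0,0,0,-5,0,-2,0,0,0,0,-5,0,-2,0]
}}

```text
time: 19.45
tool_pos: [0.541, -0.4104, 0.1824]
ee_rot: [3.139, 0.003, 1.672]
wrist_force: [0.1, -0.1, -0.4]
width: 0.0472
finger_force: 0.0
```

```bash
python3 - <<'E'
from h import *
to(.5,-.4,.18,1.67)
rod=np.array([.5183,-.2008]);th=.095;c,sn=np.cos(th),np.sin(th)
for n,k in(('wrist','w10'),('scene','s10')):
  q=snap(n,k);v,u=np.mgrid[0:420,0:560];f=210/np.tan(np.radians(q['fov_y'])/2);t=q['depth']
  T=cam(q);W=np.stack([(u-q['cx'])/f*t,-(v-q['cy'])/f*t,-t],-1)@T[:3,:3].T+T[:3,3]
  d=(W[...,:2]-rod)*1000;jx=c*d[...,0]+sn*d[...,1];jy=-sn*d[...,0]+c*d[...,1]+60;z=W[...,2]*1000
  for name,m in(('fin',(np.hypot(jx,jy+96)<30)&(z>80)&(z<95)),('arm',(abs(jx)<30)&(jy>-74)&(jy<-25)&(z>52)&(z<65)),('plate',(abs(jx)<22)&(jy>-20)&(jy<42)&(z>40)&(z<50))):
    P=np.c_[jx[m],jy[m]]
    if len(P)<10: print(k,name,len(P));continue
    e=np.linalg.svd(P-P.mean(0),full_matrices=False)[2][0];print(k,name,len(P),P.mean(0).round(1),P.min(0).round(1),P.max(0).round(1),'z',z[m].mean().round(1),'ang',np.arctan2(e[1],e[0]).round(3))
  # plate side edges in jig frame
a=cv2.imread('pics/s10.png')[150:325,150:400];b=cv2.imread('pics/w10.png')
o=np.zeros((300,798,3),'uint8');o[:,:398]=cv2.resize(a,(398,300));o[:,398:]=cv2.resize(b,(400,300));cv2.imwrite('pics/c10.png',o)
E
```

```text
t 19.45 pos [ 0.541  -0.4104  0.1824] rpy [3.1395 0.0032 1.6722] F [ 0.1 -0.1 -0.4] w 0.0472 grip 0.0
rot [0.002 0.003 0.002] shift cm [ 1.45 -3.97  0.23]
w10 fin 599 [ -0.6 -95.2] [  -6.  -115.5] [  5.4 -76.2] z 86.1 ang -1.581
w10 arm 542 [ -0.6 -59.8] [ -8.5 -73.4] [  7.5 -45. ] z 57.4 ang -1.604
w10 plate 1596 [-0.3  1.9] [-22. -20.] [22.  23.4] z 45.8 ang -0.023
s10 fin 135 [ -1.7 -99.4] [  -7.2 -118.5] [  7.8 -79.4] z 83.8 ang -1.586
s10 arm 99 [ -1.1 -61.1] [ -8.8 -73.8] [  8.  -47.1] z 55.6 ang -1.612
s10 plate 327 [-7.4 15. ] [-22. -20.] [22.  41.8] z 44.2 ang -1.879
```

View pics/c10.png

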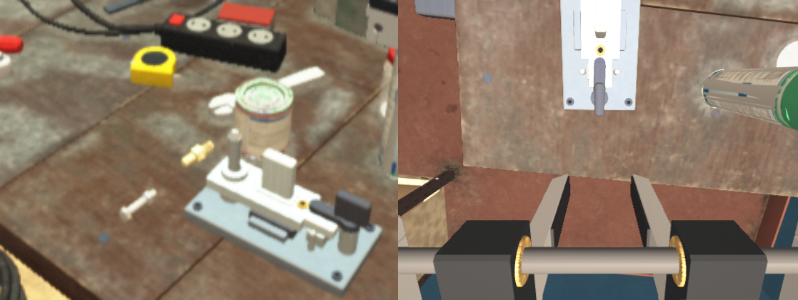

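The plate is seated on the rod at (235,172), with the turnbutton arm straight over the tongue at (322,208). In the wrist half, arm and plate line up at (600,75). The tin, tape, bolt and hose tail look undisturbed, so I'm handing in.

```bash
python3 -c "
from bench import robot
print(robot.close_job())"
```

```text
the job is handed in; nothing more can be done
None
```

The job is handed in: the guide plate is on the rod, flat and fully home with its tongue between the dowels, the turnbutton is against its stop over the tongue, and the bystanders look undisturbed.

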